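# Hang the cooling pail on its hook stand beside the sander

## Robot

A 7-joint arm with a two-finger parallel gripper is mounted at the origin on the work surface. World frame = base frame: x ahead of the robot, y to its left, z up, the work surface at z = 0. Lengths are in m, angles in rad, forces in N, time in s.
With the tool pointing down it reaches from about 0.35 to 0.775 m from the base axis. Payload 3.1 kg.
Tool frame: the origin (TCP) lies midway between the tips of the shut fingers; the grasp point (between the pads) lies 19 mm behind it (manip.tcp_to_grasp is the distance from the TCP to the grasp point, in m); z points along the fingers, y is the line along which they close (so a half turn about z gives the same grasp; the last joint's range is limited). The gripper opens to 85 mm and grips with 20 to 120 N. Pads are 22 mm wide; open, the fingers measure 114 mm over their backs; the gripper's body (76 mm by 85 mm) begins 54 mm behind the grasp point. The pads swing forward as they close: fully open they stand 13 mm farther back than shut.
Start: joints at [-0.042, 0.311, 0.014, 1.512, -0.004, 1.319, -0.027], TCP at [0.55, 0, 0.231] pointing down, gripper open.
Joint ranges: [-2.7, 2.7], [-0.3, 1.91], [-1.27, 1.3], [0.12, 2.57], [-1.44, 4.58], [0.2, 2.03], [-3.05, 3.05]. Speed limits (rad/s): [2.79, 2.79, 3.14, 3.14, 3.14, 3.14, 3.14].

## Interface

Orientations are given as a unit quaternion [x, y, z, w].
In Python, from station import manip, jaws, ik, imaging, order, status gives the robot as it stands. The module is installed in compiled form; this text tells all that it offers. Calls block until the motion is done:
- manip.move_to(position, orientation): joint-space move of the TCP to a pose.
- manip.servo_line(position, ori=None, vel=0.15, threshold=None): straight line of the TCP; ori=None keeps the orientation; vel is the mean speed in m/s. With threshold (N) it stops when the force on the tool has changed by that much, and returns True; else False.
- manip.move_joints(angles): joint-space move.
- jaws.release() and jaws.grab(force=None): open the fingers fully, or close them until they stop; force is the grip in N (None keeps the last).
- manip.dwell(seconds).
- ik(position, orientation): joint angles nearest the present ones, or None.
- imaging.capture(name): name is "scene" or "side" or "wrist"; returns the picture (480x640x3 uint8, red, green, blue); there is no depth.
- imaging.get_calibration(name): a dict with "mtx" (3x3 intrinsics, pixels), "rvec" (rotation vector, rad) and "tvec" (3), from world to camera coordinates, as OpenCV has them; the wrist camera has in their place "T_tool_cam" (4x4, takes a point from camera to tool coordinates, whose origin is the TCP and whose axes are the flange's). Camera axes: x right, y down, z forward; pixel columns grow to the right and rows downward; lengths in m; the calibration is good to about 2 mm. A picture is of the moment at which its call begins: read the wrist's pose just before it. get_calibration takes no time and is no camera call.
A pose or a line that the arm cannot do raises manip.IKError and nothing moves.
- order.hand_in(): hands the job in; it is judged then, once.
Readings, each from a call of its own:
- status.get_time_s(): time.
- status.get_joint_positions(): joint angles.
- status.get_qd(): joint speeds.
- status.get_joint_torque(): joint torques, N m.
- status.get_position(): TCP position.
- status.get_ee_rot(): TCP orientation.
- status.get_force(): force on the tool from outside, world axes, zero at the start.
- status.get_moment(): the same for the moment, N m.
- status.get_opening(): opening from 0.0 (shut) to 1.0 (fully open).
- status.get_finger_force(): force on a finger pad.
Only numpy, scipy, OpenCV 4.12 (cv2) and the standard library are available. Lean on these libraries where they do the work, as an engineer would, in place of code of your own. Each camera call takes 0.05 s, during which the arm holds its last target. There are 200 camera calls.

## Task

Get the cooling pail ready for the next grinding job: swing its flat-lying wire bail upright while the pail still stands on the bench, then lift the pail by the bail and hang it by the middle of the bail in the hook of the grey bench stand, so that it hangs still, level and clear of the bench. Do not tip the pail over, and leave the other things on the bench where they are.

Things in the scene. Friction and masses are not known exactly. Their poses are not given: they have to be found in the camera images.
- pail: Empty galvanised pail, about 0.5 kg, open top: 120 mm high, 158 mm wide over the rolled rim, tapering to 110 mm at the foot. Origin: centre of the underside, z up. Its y axis passes through the two ears (80 mm either side, 112 mm above the underside) on which the wire bail turns. Its -x side, where the bail lies at first, faces the robot's right (-y), more or less turned towards the robot.
- bail (a joint): Angle of the bail about the ears' axis, rad: 0 = lying flat, out over the pail's -x side, just outside the rim; 1.57 = upright; 3.14 = flat to +x (stops at 0 and 3.14). Starts at 0 to 0.25. It is slightly stiff in the ears (0.03 N m) and stays at any angle where it is left; under 1 N at its top moves it. With the bail upright the pail can be lifted by it.
- bail_mid (a point): Middle of the bail (wire centre): top of a hump, 28 mm wide and 10 mm high, in the straight top bar; 106 mm from the ears' axis, so 218 mm above the underside when upright. The bail is 5 mm steel wire, 164 mm wide; its straight top bar runs parallel to the ears' axis, 96 mm from it. Beside the hump, 14 to 48 mm from the middle, the bar can be pinched, leaving the hump free for the hook.
- stand: Grey stand fixed to the bench: 25 mm square tube, 289 mm high, 100 mm square foot, hook of 10 mm round bar. Origin: on the bench straight below the hook's seat; the tube is 120 mm away along its +x. From the tube a level arm (bar centre 274 mm high) runs to -x and ends in a U, open upwards, in the x-z plane; its tip is 20 mm to -x of the seat, top 279 mm high, roughly towards the robot.
- hook_seat (a point): Top of the bar at the bottom of the hook's U, 252 mm above the bench; axes as the stand's. The U is 27 mm deep and about 27 mm clear inside along x; its underside is 242 mm high, and the pail's rim passes below it. The wire must lie across it, along the stand's y; the middle of a hung bail rests about 5 mm above this point, and the pail's underside is then about 39 mm above the bench.
- tub: Bystander, to be left alone: yellow rectangular plastic tub of steel blanks, 130 x 180 x 55 mm, on the left beside the sander; origin: centre of its underside.
- tin: Bystander, to be left alone: small open aluminium tin without a handle, 70 mm wide and 70 mm high; origin: centre of its underside.
- blank1: Bystander, to be left alone: flat steel blank, 60 x 40 x 5 mm, lying loose; origin: centre of its underside.
- blank2: Bystander, to be left alone: another such blank, 60 x 40 x 5 mm.
- wrench: Bystander, to be left alone: steel combination spanner, 190 mm long, lying flat; origin: underside near its middle.
- stick: Bystander, to be left alone: tan rubber belt-cleaning stick, 200 x 38 x 38 mm; origin: centre of its underside.
- discs: Bystander, to be left alone: flat stack of two abrasive discs, 150 mm across, 5 mm high; origin: centre of the underside.
- oil: Bystander, to be left alone: grey plastic bottle with black cap, 60 mm wide, 170 mm high; origin: centre of its underside.

How it is judged:
On the way:
1. the bail is upright (within about 15 degrees) while the pail stands on the bench (value of joint bail between 1.3 and 1.84 rad and height (world z) of pail below 0.01 m and angle between pail's own z axis and vertical below 0.1 rad), for 0.2 s.
At the end, for the whole second after the job is handed in: The middle of the bail sits in the U of the hook (within 15 mm along the arm, 20 mm along the wire, -5 to 15 mm above the seat point), the hook carries the pail, its underside over 20 mm above the bench, upright within 14 degrees and still (under 40 mm/s, 0.4 rad/s) (x of bail_mid in the frame of hook_seat between -0.015 and 0.015 m and y of bail_mid in the frame of hook_seat between -0.02 and 0.02 m and z of bail_mid in the frame of hook_seat between -0.005 and 0.015 m and height (world z) of pail above 0.02 m and angle between pail's own z axis and vertical below 0.25 rad and contact force between pail and stand above 1.5 N and linear speed of pail below 0.04 m/s and angular speed of pail below 0.4 rad/s); the robot touches nothing.
It fails at once if the pail is tipped over (more than 45 degrees) (angle between pail's own z axis and vertical above 0.785 rad).
It fails at once if another thing on the bench is moved by more than 30 mm (distance of any of tub, tin, blank1, blank2, wrench, stick, discs, oil from where it was at the start of the episode above 0.03 m).
It also fails if it takes over 72 s, if anything falls off the work surface, if the arm or the gripper's body presses on something with over 40 N, if the wrist force passes 120 N, or if a joint passes its speed limit or range.

## Working session

There is one attempt and no reset: what is moved stays moved. The work goes in short steps, each a Python script; the robot and the scene stay as the last script left them, time stands still between calls to the robot, and variables do not carry over. Pictures are saved under pics/ and viewed, at most 10 in all, crops included, and the job is handed in when it is done.

```bash
mkdir -p pics; cat > h.py <<'E'
import numpy as np, cv2
from station import manip,jaws,ik,imaging,order,status
def cam(name):
    c=imaging.get_calibration(name); K=np.array(c["mtx"],float)
    if "rvec" in c:
        R=cv2.Rodrigues(np.array(c["rvec"],float))[0]; t=np.array(c["tvec"],float).ravel()
    else:
        from scipy.spatial.transform import Rotation as Ro
        T=np.eye(4);T[:3,:3]=Ro.from_quat(status.get_ee_rot()).as_matrix();T[:3,3]=status.get_position()
        M=np.linalg.inv(T@np.array(c["T_tool_cam"])); R=M[:3,:3];t=M[:3,3]
    return K,R,t
def proj(C,P):
    K,R,t=C; p=(K@(R@np.atleast_2d(P).T+t[:,None])).T; return p[:,:2]/p[:,2:]
def ray(C,uv):
    K,R,t=C; d=R.T@np.linalg.inv(K)@np.array([uv[0],uv[1],1.]); return -R.T@t,d/np.linalg.norm(d)
def onz(C,uv,z):
    o,d=ray(C,uv); return o+d*(z-o[2])/d[2]
def tri(C1,u1,C2,u2):
    o1,d1=ray(C1,u1);o2,d2=ray(C2,u2)
    s=np.linalg.lstsq(np.c_[d1,-d2],o2-o1,rcond=None)[0]
    a=o1+d1*s[0];b=o2+d2*s[1]; return (a+b)/2,np.linalg.norm(a-b)
def snap(name,f):
    C=cam(name); im=imaging.capture(name); cv2.imwrite(f"pics/{f}.png",im[:,:,::-1]); return C,im
E
python3 - <<'E'
from h import *
for n in("scene","side","wrist"):
    C,_=snap(n,n+"0"); print(n,C[0][0,0],-C[1].T@C[2],C[1][2])
print(status.get_ee_rot(),status.get_time_s())
E
```

```text
scene 487.82787529211424 [1.15806739 0.09504678 1.23471053] [-0.50674043 -0.11041077 -0.85499918]
side 579.4852291640409 [-0.12599177  0.84491237  0.85089663] [ 0.49920673 -0.67865737 -0.53871776]
wrist 352.27571728189906 [0.54885361 0.08008722 0.37280385] [-7.97286005e-04 -3.07998260e-01 -9.51386586e-01]
[ 7.07086350e-01  7.07126605e-01 -6.84976634e-04 -6.23559887e-04] 0.15
```

View pics/scene0.png

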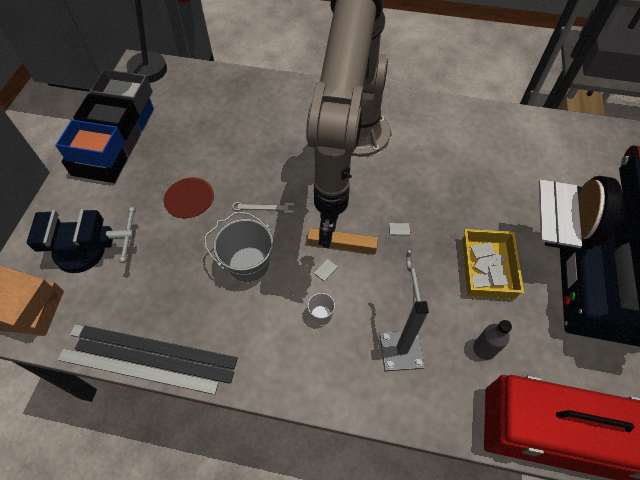

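View pics/side0.png

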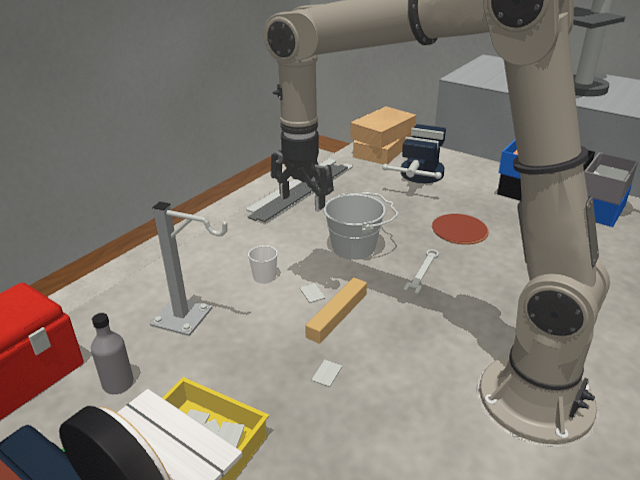

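The scene view shows the pail rim around (245,245) with its bail lying to the upper left. The stand's hook tip is near (409,255) and its tube top near (421,308). In the side view the pail is at (356,225), with the bail to its right, and the hook U is at (217,228). I'll enlarge both.

```bash
python3 - <<'E'
import cv2,numpy as np
s=cv2.imread("pics/scene0.png");d=cv2.imread("pics/side0.png")
r=lambda im,x,y,w,h:cv2.resize(im[y:y+h,x:x+w],(400,300),interpolation=cv2.INTER_CUBIC)
cv2.imwrite("pics/c0.png",np.vstack([np.hstack([r(s,190,200,100,75),r(d,310,180,100,75)]),np.hstack([r(s,360,240,100,75),r(d,140,190,100,75)])]))
E
```

```text
(no output)
```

View pics/c0.png

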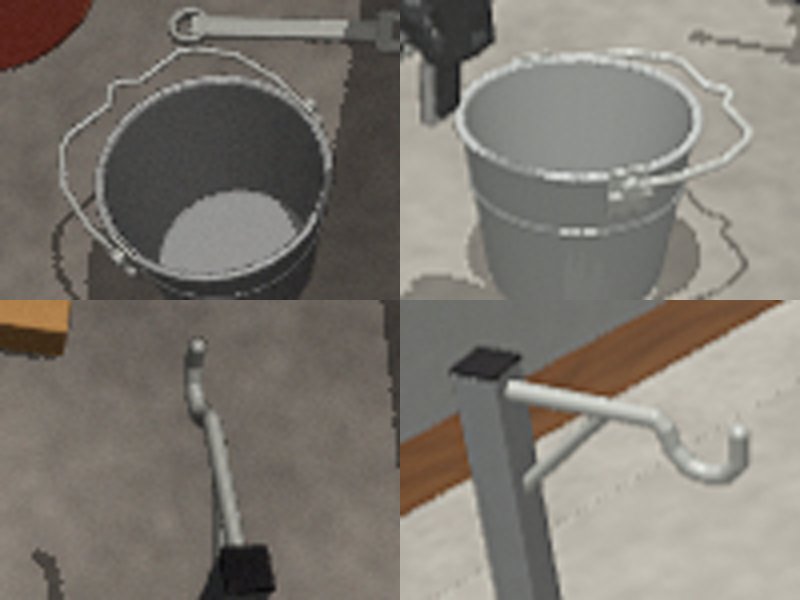

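```bash
python3 - <<'E'
from h import *
S=cam("scene");D=cam("side")
ps=lambda x,y:(190+x/4-.4,200+y/4-.4); pd=lambda x,y:(310+x/4-.4,180+y/4-.4)
hs=lambda x,y:(360+x/4-.4,240+y/4-.4); hd=lambda x,y:(140+x/4-.4,190+y/4-.4)
for n,a,b in [("rimc",ps(214,178),pd(179,116)),("hump",ps(119,85),pd(326,95)),("cornA/near",ps(180,51),pd(345,130)),("cornfar",ps(66,152),pd(255,55)),
 ("ear",ps(310,106),pd(230,186)),("cap",hs(247,267),hd(87,62)),("tip",hs(198,42),hd(338,132))]:
    p,e=tri(S,a,D,b); print(n,p.round(4),round(e,4))
print("rim on z", onz(S,ps(214,178),.118),onz(D,pd(179,116),.118))
print("cap z", onz(S,hs(247,267),.289),onz(D,hd(87,62),.289))
print("tip z", onz(S,hs(198,42),.277),onz(D,hd(338,132),.277))
print("ears",onz(S,ps(127,257),.112),onz(S,ps(310,106),.112))
E
```

```text
rimc [ 0.5625 -0.2284  0.1156] 0.0008
hump [ 0.5035 -0.3132  0.1113] 0.003
cornA/near [ 0.4696 -0.2793  0.1131] 0.0041
cornfar [ 0.5655 -0.3287  0.1156] 0.0063
ear [ 0.4936 -0.1807  0.1124] 0.0021
cap [0.7226 0.2275 0.2867] 0.0015
tip [0.5876 0.1901 0.2753] 0.004
rim on z [ 0.56347578 -0.22804231  0.118     ] [ 0.56028925 -0.22428745  0.118     ]
cap z [0.72324502 0.22653531 0.289     ] [0.71946635 0.23070679 0.289     ]
tip z [0.58718245 0.18838489 0.277     ] [0.58591701 0.19424574 0.277     ]
ears [ 0.62894364 -0.26856177  0.112     ] [ 0.4924506  -0.18163032  0.112     ]
```

```bash
cat >> h.py <<'E'
from scipy.spatial.transform import Rotation as Ro
PC=np.array([.5612,-.2255]); PSI=np.deg2rad(57.3)
xp=np.array([np.cos(PSI),np.sin(PSI),0]); yp=np.array([-xp[1],xp[0],0]); Z=np.array([0,0,1.])
def pt(r,off,z): return np.r_[PC,0]-xp*r+yp*off+Z*z     # r outward along pail -x
def quat(z,y):
    z=z/np.linalg.norm(z); return Ro.from_matrix(np.c_[np.cross(y,z),y,z]).as_quat()
def tilt(th,s): return quat(xp*np.sin(th)-Z*np.cos(th),s*yp)
def T(phi,th,off,L=12,gap=0):   # TCP with bar L mm up the finger, finger 11 mm half thick
    a=np.array([np.sin(th),np.cos(th)]); n=np.array([-a[1],a[0]])
    b=np.array([.096*np.cos(phi),.112+.096*np.sin(phi)])
    t=b-L/1e3*a-(.0135+gap)*n; return pt(t[0],off,t[1])
E
python3 - <<'E'
from h import *
print("hump vs model",pt(.106,0,.112), "q",status.get_joint_positions())
for th in (35,45,55):
  for s in (1,-1):
    for off in (-.033,.033):
      t=np.deg2rad(th);q=tilt(t,s)
      r=[ik(T(0,t,off,-50,.008),q)]+[ik(T(p,t,off,12,.008 if p==0 else 0),q) for p in (0,.5,1,1.57)]
      print(th,s,off,[x is not None for x in r], None if r[1] is None else np.round(r[1],2))
E
```

```text
hump vs model [ 0.50393453 -0.31470014  0.112     ] q [-0.04169697  0.31160915  0.01401577  1.51266073 -0.00440112  1.31920606
 -0.0271956 ]
35 1 -0.033 [True, True, True, True, True] [ 0.25  0.98  1.12  1.46 -1.28  1.76 -2.22]
35 1 0.033 [True, True, True, True, True] [ 0.2   0.88  1.12  1.66 -1.19  1.69 -2.12]
35 -1 -0.033 [True, True, True, True, True] [ 0.75  0.7   0.17  1.44 -0.71  1.31  0.62]
35 -1 0.033 [True, True, True, True, True] [ 0.72  0.6   0.24  1.64 -0.74  1.27  0.72]
45 1 -0.033 [True, True, True, True, True] [ 0.33  1.07  1.12  1.43 -1.41  1.91 -2.17]
45 1 0.033 [True, True, True, True, True] [ 0.29  0.99  1.12  1.63 -1.31  1.87 -2.03]
45 -1 -0.033 [True, True, True, True, True] [ 0.81  0.78  0.18  1.41 -0.85  1.42  0.73]
45 -1 0.033 [True, True, True, True, True] [ 0.78  0.69  0.27  1.61 -0.88  1.4   0.85]
55 1 -0.033 [True, True, True, True, True] [ 0.47  1.07  0.94  1.4  -1.42  1.94 -2.15]
55 1 0.033 [True, True, True, True, True] [ 0.44  0.99  0.94  1.6  -1.32  1.91 -2.01]
55 -1 -0.033 [True, True, True, True, True] [ 0.85  0.87  0.2   1.38 -0.98  1.54  0.82]
55 -1 0.033 [True, True, True, True, True] [ 0.84  0.78  0.26  1.58 -0.98  1.53  0.95]
```

```bash
python3 - <<'E'
from h import *
jaws.grab(20)
t=np.deg2rad(45);q=tilt(t,-1);o=.031
p=T(0,t,o,-60,.008)
manip.move_to(p+Z*.16,q); manip.servo_line(p,vel=.15)
hit=manip.servo_line(T(0,t,o,12,.008),vel=.06,threshold=4)
print(hit,status.get_position(),T(0,t,o,12,.008),status.get_force(),status.get_time_s())
_,a=snap("scene","a");_,b=snap("side","b")
r=lambda im,x,y:cv2.resize(im[y:y+150,x:x+100],(400,600),interpolation=cv2.INTER_CUBIC)
cv2.imwrite("pics/c1.png",np.hstack([r(a,190,170),r(b,330,130)])[:,:,::-1])
E
```

```text
False [ 0.4795444  -0.29585096  0.08854493] [ 0.47962102 -0.29519045  0.08831192] [ 0.64249724 -0.05298151 -0.36852764] 4.8667
```

View pics/c1.png

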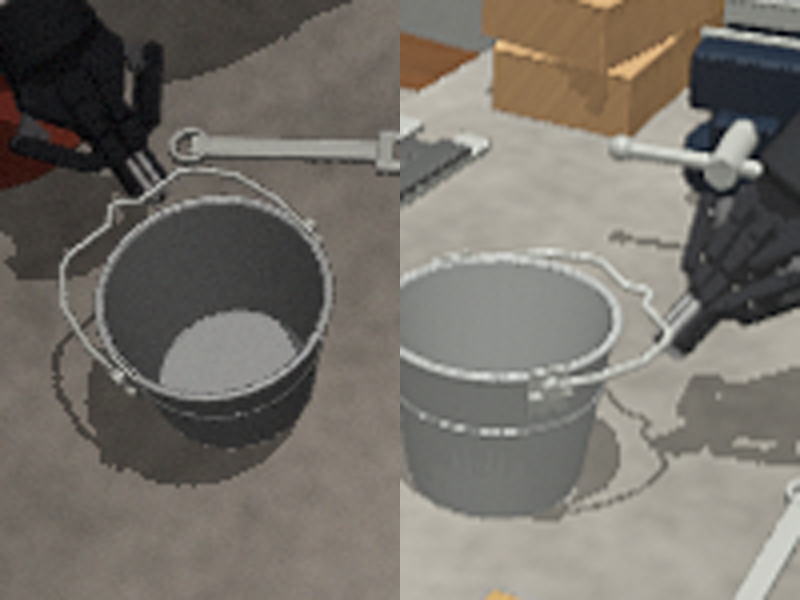

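The shut fingertips are under the bar just beside the hump, at about (158,185) in the left crop and (680,330) in the right one. The pail hasn't moved, so I'll swing the bail up along its arc.

```bash
python3 - <<'E'
from h import *
t=np.deg2rad(45);o=.031
for phi in np.linspace(.0,1.57,13):
    if manip.servo_line(T(phi,t,o,12,0),vel=.08,threshold=8): print("stop",phi,status.get_force());break
manip.dwell(.2)
print(status.get_position(),status.get_force(),status.get_time_s())
_,a=snap("scene","a2");_,b=snap("side","b2")
r=lambda im,x,y:cv2.resize(im[y:y+150,x:x+100],(400,600),interpolation=cv2.INTER_CUBIC)
cv2.imwrite("pics/c2.png",np.hstack([r(a,190,150),r(b,310,110)])[:,:,::-1])
E
```

```text
[ 0.53441006 -0.20994436  0.18998704] [-0.55291518 -0.33187728  0.08322851] 9.1167
```

View pics/c2.png

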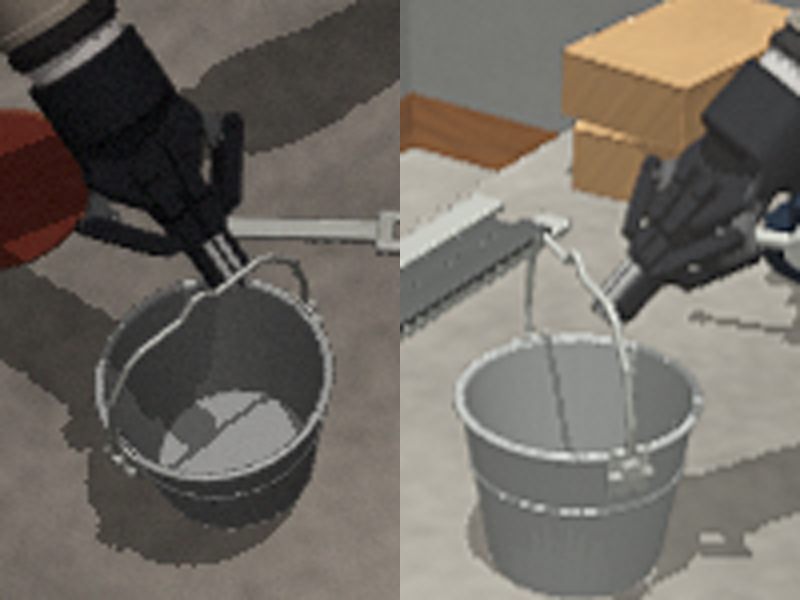

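The bail stands nearly upright and the pail still stands in place. The hump is near (202,291) in the left crop and (566,250) in the right one, so I'll compute the angle from those.

```bash
python3 - <<'E'
from h import *
S=cam("scene");D=cam("side")
ps=lambda x,y:(190+x/4-.4,150+y/4-.4); pd=lambda x,y:(310+x/4-.4,110+y/4-.4)
for n,a,b in [("hump",ps(202,291),pd(166,250)),("nearcorner",ps(268,258),pd(210,310)),("farc",ps(150,342),pd(137,222)),("rimc",ps(213,376),pd(178,398)),("ear",ps(310,305),pd(230,468))]:
    p,e=tri(S,a,D,b); d=p-np.r_[PC,0]; print(n,p.round(4),round(e,4),"r",(-d@xp).round(4),"off",(d@yp).round(4))
E
```

```text
hump [ 0.5648 -0.2189  0.2236] 0.0076 r -0.0075 off 0.0005
nearcorner [ 0.5191 -0.1932  0.2056] 0.0014 r -0.0044 off 0.0528
farc [ 0.6035 -0.2418  0.2214] 0.0036 r -0.0091 off -0.0444
rimc [ 0.562  -0.2285  0.1151] 0.0035 r 0.0021 off -0.0023
ear [ 0.4929 -0.1806  0.1117] 0.0033 r -0.0009 off 0.0818
```

```bash
cat >> h.py <<'E'
A=np.deg2rad(15.1); xs=np.array([np.cos(A),np.sin(A),0]); ys=np.array([-xs[1],xs[0],0])
SEAT=np.array([.7222,.2275,0])-.12*xs
def gp(off,z): return pt(-.004,off,z-.019)
def hp(dx,off,z): return SEAT+xs*dx+ys*off+Z*(z-.029)   # z = bail_mid height, off = grip offset
E
python3 - <<'E'
from h import *
for s in (1,-1):
  for off in (.031,-.031):
    qg=quat(-Z,s*xp);qh=quat(-Z,s*xs)
    r=[ik(gp(off,.208),qg),ik(gp(off,.33),qg),ik(hp(-.14,off,.3),qh),ik(hp(0,off,.3),qh),ik(hp(0,off,.257),qh)]
    print(s,off,[None if x is None else np.round(x,2) for x in r])
print(SEAT)
E
```

```text
1 0.031 [array([ 0.26,  0.39,  0.1 ,  1.51, -0.04,  1.24,  1.37]), array([ 0.28,  0.34,  0.08,  1.28, -0.03,  1.52,  1.36]), array([-0.17,  0.21, -0.3 ,  1.56,  0.06,  1.39, -0.22]), array([-0.28,  0.5 , -0.18,  1.15,  0.09,  1.5 , -0.18]), array([-0.31,  0.51, -0.13,  1.24,  0.06,  1.4 , -0.17])]
1 -0.031 [array([ 0.29,  0.51,  0.11,  1.32, -0.05,  1.31,  1.4 ]), array([ 0.3 ,  0.48,  0.1 ,  1.08, -0.04,  1.58,  1.39]), array([-0.14,  0.19, -0.19,  1.57,  0.04,  1.38, -0.07]), array([-0.25,  0.48, -0.06,  1.17,  0.03,  1.49, -0.05]), array([-0.26,  0.5 , -0.05,  1.25,  0.02,  1.4 , -0.05])]
-1 0.031 [array([-0.03,  0.42,  0.51,  1.52, -0.21,  1.26, -1.63]), array([ 0.03,  0.35,  0.44,  1.29, -0.15,  1.53, -1.69]), array([ 0.39,  0.35, -1.08,  1.54,  0.31,  1.43,  2.7 ]), array([ 0.16,  0.69, -1.08,  1.13,  0.6 ,  1.63,  2.64]), array([ 0.18,  0.72, -1.08,  1.21,  0.62,  1.54,  2.61])]
-1 -0.031 [array([ 0.01,  0.55,  0.56,  1.34, -0.29,  1.33, -1.57]), array([ 0.07,  0.51,  0.52,  1.09, -0.24,  1.6 , -1.62]), array([ 0.52,  0.34, -1.08,  1.55,  0.3 ,  1.43,  2.83]), array([ 0.26,  0.69, -1.08,  1.14,  0.59,  1.62,  2.73]), array([ 0.28,  0.71, -1.08,  1.22,  0.61,  1.54,  2.71])]
[0.60634328 0.19623946 0.        ]
```

```bash
python3 - <<'E'
from h import *
o=.031
back=-xp*np.sin(np.pi/4)+Z*np.cos(np.pi/4)
manip.servo_line(np.array(status.get_position())+back*.1,vel=.12)
q=quat(-Z,xp)
manip.move_to(gp(o,.32),q); jaws.release()
print("d",manip.servo_line(gp(o,.208),vel=.12,threshold=5),status.get_position())
jaws.grab(80); manip.dwell(.2); print(status.get_opening(),status.get_finger_force(),status.get_force())
print(manip.servo_line(gp(o,.238),vel=.06)); manip.dwell(.3); print(status.get_force(),status.get_moment(),status.get_opening(),status.get_time_s())
_,a=snap("scene","a3");_,b=snap("side","b3")
r=lambda im,x,y:cv2.resize(im[y:y+150,x:x+100],(400,600),interpolation=cv2.INTER_CUBIC)
cv2.imwrite("pics/c3.png",np.hstack([r(a,190,150),r(b,310,110)])[:,:,::-1])
E
```

```text
d False [ 0.53792219 -0.20562885  0.18994355]
0.022419461487869302 78.27972650527954 [-0.12626687  1.2474044   1.11058204]
False
[ 0.02541042 -0.65492533 -6.01059088] [ 0.15131153  0.11004576 -0.03543336] 0.022109970172994823 14.7583
```

View pics/c3.png

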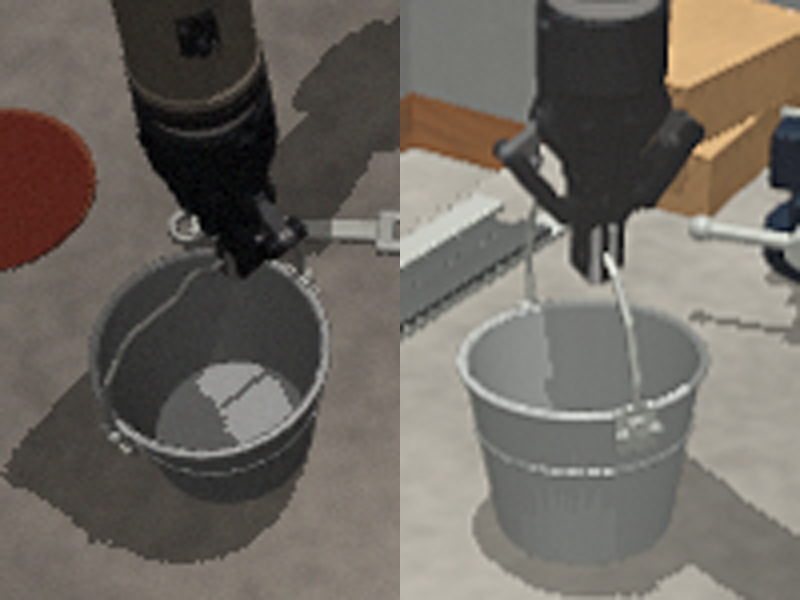

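The pail is lifted: about 6 N on the tool, wire between the pads at (600,265) in the right crop, pail level. Next I'll move it to just before the hook.

```bash
python3 - <<'E'
from h import *
o=.031
manip.servo_line(gp(o,.33),vel=.12)
q=quat(-Z,xs); p0=np.array(status.get_position()); q0=status.get_ee_rot()
p1=hp(-.12,o,.34)
sl=__import__("scipy.spatial.transform",fromlist=["Slerp"]).Slerp([0,1],Ro.from_quat([q0,q]))
for f in (1/3,2/3,1): manip.servo_line(p0+(p1-p0)*f,sl(f).as_quat(),vel=.12)
manip.servo_line(hp(-.07,o,.30),vel=.08); manip.dwell(1)
print(status.get_position(),hp(-.07,o,.30),status.get_force(),status.get_moment(),status.get_opening(),status.get_time_s())
_,a=snap("scene","a4");_,b=snap("side","b4")
r=lambda im,x,y:cv2.resize(im[y:y+150,x:x+100],(400,600),interpolation=cv2.INTER_CUBIC)
cv2.imwrite("pics/c4.png",np.hstack([r(a,350,170),r(b,190,140)])[:,:,::-1])
E
```

```text
[0.53070174 0.20792679 0.27098315] [0.53068456 0.20793379 0.271     ] [-0.66068991  0.06850253 -5.87406785] [ 0.21203215 -0.01434485  0.0031593 ] 0.021230373181904946 21.55
```

View pics/c4.png

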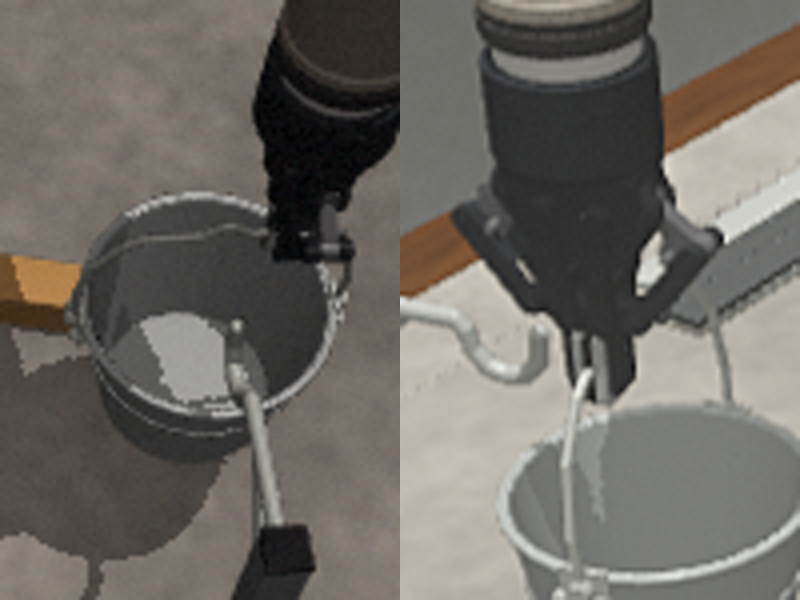

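```bash
python3 - <<'E'
from h import *
S=cam("scene");D=cam("side")
ps=lambda x,y:(350+x/4-.4,170+y/4-.4); pd=lambda x,y:(190+x/4-.4,140+y/4-.4)
f=lambda p:np.round([(p-SEAT)@xs,(p-SEAT)@ys,p[2]],4)
for z in(.29,.3):print("hump",f(onz(S,ps(236,228),z)))
p,e=tri(S,ps(341,302),D,pd(180,585));print("near ear",f(p),e)
for z in(.16,.18,.2):print("far ear",f(onz(S,ps(76,322),z)))
p,e=tri(S,ps(237,325),D,pd(140,330));print("tip",f(p),e)
p,e=tri(S,ps(289,548),D,pd(-228+0,0)) if 0 else (onz(S,ps(287,547),.289),0);print("cap",f(p))
print("expect tip",proj(S,SEAT-xs*.015+Z*.277),ps(237,325),"hump exp",proj(S,SEAT-xs*.07+Z*.3),ps(236,228))
E
```

```text
hump [-0.0746  0.0027  0.29  ]
hump [-6.85e-02  1.00e-04  3.00e-01]
near ear [-0.0757  0.0822  0.1965] 0.0015581687484682713
far ear [-0.0909 -0.0755  0.16  ]
far ear [-0.0798 -0.0785  0.18  ]
far ear [-0.0687 -0.0816  0.2   ]
tip [-0.0189 -0.0024  0.275 ] 0.001957875665639903
cap [ 0.1208 -0.0012  0.289 ]
expect tip [[410.63450282 252.19020383]] (408.85, 250.85) hump exp [[408.45256555 226.03178976]] (408.6, 226.6)
```

```bash
python3 - <<'E'
from h import *
o=.031-.0015
print(manip.servo_line(hp(-.001,o,.300),vel=.06,threshold=5)); manip.dwell(1)
print(status.get_force())
hit=manip.servo_line(hp(-.001,o,.248),vel=.03,threshold=4.5); manip.dwell(.5)
print(hit,status.get_position(),"mid z",status.get_position()[2]+.029,status.get_force(),status.get_moment(),status.get_time_s())
_,a=snap("scene","a5");_,b=snap("side","b5")
r=lambda im,x,y:cv2.resize(im[y:y+150,x:x+100],(400,600),interpolation=cv2.INTER_CUBIC)
cv2.imwrite("pics/c5.png",np.hstack([r(a,360,190),r(b,150,140)])[:,:,::-1])
E
```

```text
False
[ 0.23488303 -0.30597167 -6.75919158]
True [0.59741352 0.22519327 0.22542531] mid z 0.25442531326662093 [3.81416435 2.44415462 5.76044621] [ 0.28325584 -0.8856      0.12510376] 25.7667
```

View pics/c5.png

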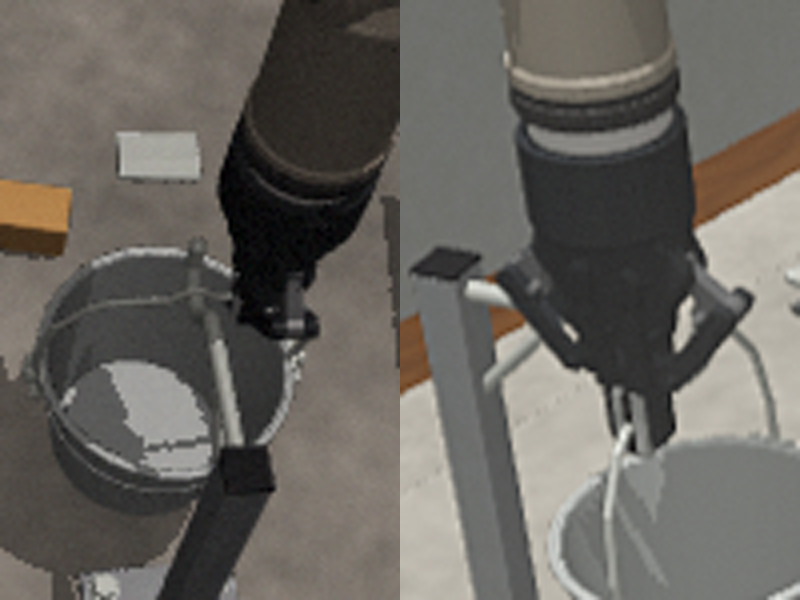

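The bar crosses the hook inside the U at about (195,297) in the left crop, and the hook takes the load. I'll ease off 2 mm, release and withdraw straight up.

```bash
python3 - <<'E'
from h import *
p=np.array(status.get_position())
manip.servo_line(p+Z*.002,vel=.02); manip.dwell(.3); print(status.get_force())
jaws.release(); manip.dwell(.3)
print(manip.servo_line(p+Z*.12,vel=.06,threshold=8))
p=np.array(status.get_position()); manip.servo_line(p-xs*.12+Z*.05,vel=.12)
manip.dwell(3); print(status.get_force(),status.get_time_s())
_,a=snap("scene","a6");manip.dwell(.5);_,b=snap("side","b6");_,a7=snap("scene","a7")
print("motion px",(cv2.absdiff(a[200:330,340:450],a7[200:330,340:450]).max(2)>40).sum())
r=lambda im,x,y:cv2.resize(im[y:y+150,x:x+100],(400,600),interpolation=cv2.INTER_CUBIC)
cv2.imwrite("pics/c6.png",np.hstack([r(a7,360,190),r(b,160,190)])[:,:,::-1])
E
```

```text
[ 4.68465662  2.91592574 -2.72236046]
False
[ 0.29102944 -0.33732938 -0.24116652] 33.95
motion px 0
```

View pics/c6.png

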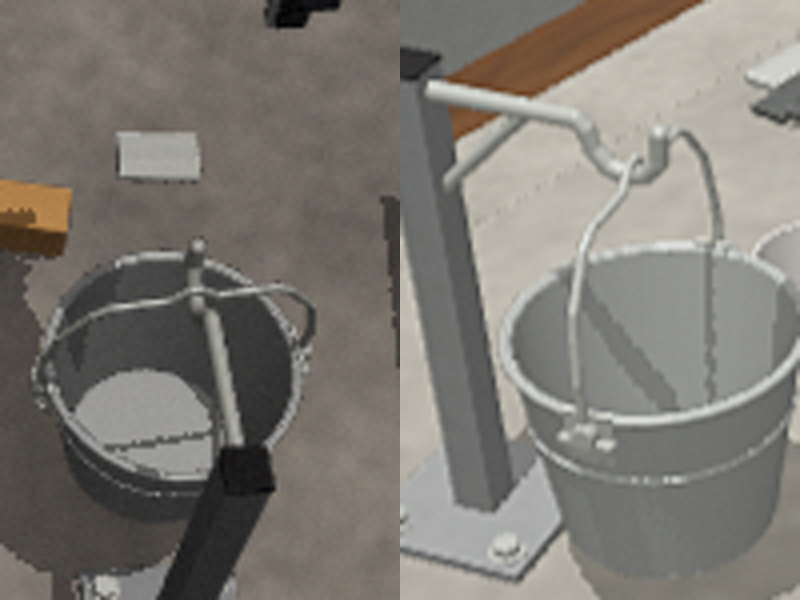

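The pail hangs level and still, with the wire in the U at (197,294) in the left crop and (632,165) in the right one. The gripper is well clear.

```bash
python3 -c "
from h import *
print(order.hand_in(),status.get_time_s())"
```

```text
the job is handed in; nothing more can be done
the job is handed in; nothing more can be done
```

The pail hangs by the middle of its bail in the stand's hook, level, still and clear of the bench, and the job was handed in at about 34 s of robot time; the hand-in call gave no verdict.

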